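# Close a tin of spare blades with its nested lids, then lift the cover off alone

### The arm

A 6-joint arm with a two-finger parallel gripper is mounted at the origin on a cart in front of the work surface, level with it; the furniture and walls round the work are solid. World frame = base frame: x ahead of the robot, y to its left, z up, the work surface at z = 0. Lengths are in m, angles in degrees, forces in N, time in s.
With the tool pointing down it reaches from about 0.4 to 0.825 m from the base axis. Payload 7 kg.
Tool frame: the origin (TCP) lies midway between the tips of the shut fingers; the grasp point (between the pads) lies 19 mm behind it; z points along the fingers, y is the line along which they close (so a half turn about z gives the same grasp; the last joint's range is limited). The gripper opens to 88 mm and grips with 3 to 60 N. Pads are 19 mm wide; open, the fingers measure 130 mm over their backs; the gripper's body (78 mm by 193 mm) begins 47 mm behind the grasp point.
Start: joints at [-56.144, 20.546, 0.682, 0, -70.136, -16.507], TCP at [0.201, -0.644, 0.227] pointing down, gripper open.
Joint ranges: [-176.03, 176.03], [-82.01, 121.73], [-58.28, 71.71], [-173.87, 95.51], [-174.79, -0.11], [-173.66, 173.66]. Speed limits (degrees/s): [136.94, 136.94, 172.46, 180, 180, 180].

### API

Orientations are given as [roll, pitch, yaw] about the fixed x, y, z axes, in that order (R = Rz(yaw) Ry(pitch) Rx(roll)).
In Python, from plant import ctrl gives the robot as it stands.
- The arm moves only by the tool step_arm, never from a script. Its argument "rows" is a list of rows, each a list of 3 entries, a list of its own where there are three numbers: the closure, from 0 (fully open) to 1 (shut), then the shift along the world's x, y, z in mm, then the turn, a rotation vector about the world's x, y, z in rad. A call has exactly 5 rows; each row is the pose to reach, as a shift and turn from the pose commanded when the call began; what a row does not reach only later rows make up. A row lasts 1/12 s, in which the tool goes at most 41.7 mm and 7.16 degrees, less where a joint would pass 70% of its speed; a pose out of reach is approached as far as the arm can. A call with a gripper value outside its range is refused whole. The fingers move at their own pace and stop on an object; the grip force is fixed at half the most. Time passes only in rows, so rows that repeat a pose let the fingers close, or fill a call up. It gives the time, the measured TCP pose, the force, the opening and the grip force at its end, in the units of the state.
- ctrl.get_obs(): the state, without advancing time (a new reading comes with each control period).
- ctrl.snapshot(name): name is "scene" or "top"; returns the picture (480x640x3 uint8, red, green, blue); there is no depth.
- ctrl.camera_model(name): a dict with "intrinsics" (3x3 intrinsics, pixels), "R" (3x3) and "t" (3): a world point X has camera coordinates R X + t. Camera axes: x right, y down, z forward; pixel columns grow to the right and rows downward; lengths in m; the calibration is good to about 2 mm. A picture is of the moment at which its call begins. camera_model takes no time and is no camera call.
- ctrl.close_job(): hands the job in; it is judged then, once.
The state is a dict: "clock": time; "joint_pos": joint angles; "qvel": joint speeds; "tau": joint torques, N m; "tool_pos": TCP position; "orientation": TCP orientation; "force": force on the tool from outside, world axes, zero at the start; "moment": the same for the moment, N m; "opening": finger opening in m; "gripper_force": force on a finger pad.
Only numpy, scipy, OpenCV 4.12 (cv2) and the standard library are available. Lean on these libraries where they do the work, as an engineer would, in place of code of your own. Each camera call takes 0.05 s, during which the arm holds its last target. There are 200 camera calls.

### The job

Get the tin of spare blades ready for its inner lid to be taped: push the fresh blue drying stick from the rack down into the tube in the middle of the tin until its collar rests on the tube. Then take the nested lids by the black grip of the navy cover, press them onto the tin until the white inner lid is fully home, and lift the cover off alone so that the inner lid stays seated. Finish still holding the cover in the gripper, clear of everything and at least 10 cm higher than where it sat; do not tip or shove the tin about, and leave the pink stick, tape, pen and cutter alone.

Things in the scene. Friction and masses are not known exactly. Their poses are not given: they have to be found in the camera images.
- tin: open round tin, navy body, bare metal neck, standing loose on the green mat, about 1 kg; origin at the centre of its underside, z up. Body 108 mm across and 72 mm high; above it the neck, 92 mm across outside, 88 mm inside, its rim 94 mm above the underside. Upright blade cases, up to 52 mm high, stand inside round a white tube on the tin's axis
- tin_mouth (a point): centre of the tin's mouth, level with the neck's rim, 94 mm above the tin's underside. Fully home, the inner lid's flange lies on this rim. Four spring balls inside the neck snap over the inner lid's plug: pressing it home takes about 12 N, pulling it out about as much
- tube_mouth (a point): centre of the white tube's mouth, inside the tin on its axis, 52 mm above the tin's underside, 42 mm below the rim. Bore 12 mm, flared to 16 mm at the mouth, 48 mm deep. Three spring balls in it, 18 mm down, grip the stick: it does not fall in by itself, pushing it takes 3 to 5 N. Stick home: its collar lies on the mouth
- cover_grip (a point): centre of the black bar grip on the navy cover; bar 50 mm long along this point's x, 14 mm thick along y, 28 mm high. The cover is a cap 108 mm across, 0.12 kg; this point lies on its axis, 41 mm above its skirt's lower edge, 14 mm above its flat top. With the lids fully home it lies 114 mm above the tin's underside. Weak spring balls hold the inner lid in the cover: about 5 N pulls them apart
- inner_lid: slippery white plastic plug lid, 0.04 kg, in the cover at the start; origin at the centre of its underside, z up. Flange 99 mm across, 3 mm thick; plug 85 mm across reaching 14 mm below the flange, its foot tapered to 79 mm. It hangs in the cover, its underside 7 mm above the lower edge of the cover's skirt. Fully home: on the tin's axis, its underside 80 mm above the tin's underside
- fresh_stick_head (a point): centre of the head of the blue (fresh) drying stick standing upright in the rack; head round, 14 mm across, 22 mm high. Below it a collar 20 mm across, 3 mm thick; below that, from 14 to 60 mm under this point, the shank, 10 mm across with a tapered tip. 22 g, z up along the stick. With the stick home this point lies 66 mm above the tin's underside
- spent_stick_head (a point): the same point of the pink (spent) drying stick in the same rack; it stays there
- stick_rack: white plastic block with a blue stripe, 100 x 38 x 50 mm, fixed on the mat, with three holes in its top, 32 mm apart along its x; origin at the centre of its underside. The blue and the pink stick stand in the two end holes, either way round, their collars on the block's top
- brown_tape: roll of brown tape lying flat, 74 mm across and 25 mm high; origin at the centre of its underside
- pen: marker pen lying down, 130 x 20 x 18 mm; origin at the centre of its underside
- black_cutter: black cutter lying down, 134 x 28 x 20 mm; origin at the centre of its underside

How it is judged (in metres and radians):
On the way, in this order (a step that is already met when the one before it is completed fails the run):
1. the blue stick is pushed home in the tin's tube, its collar on the tube (z of fresh_stick_head in the frame of tin below 0.0675 m and horizontal distance between fresh_stick_head and tin below 0.004 m and angle between the z axis of fresh_stick_head and the z axis of tin, either way round below 0.1 rad), for 0.2 s.
2. the nested lids are down on the tin: the inner lid fully home, the cover on it (z of inner_lid in the frame of tin below 0.081 m and horizontal distance between inner_lid and tin below 0.004 m and z of cover_grip in the frame of tin below 0.1165 m and horizontal distance between cover_grip and tin below 0.006 m and angle between the z axis of inner_lid and the z axis of tin, either way round below 0.02 rad), for 0.2 s.
At the end, for the whole second after the job is handed in: The fingers hold the cover still, its grip 208 mm or more above the tin's underside, touching neither tin nor inner lid; inner lid home in the tin (1.5 mm in height, 4 mm sideways, 3 degrees); blue stick home in the tube (1.5 mm, 4 mm sideways); tin upright on the mat (z of cover_grip in the frame of tin above 0.208 m and contact force between the fingers and cover above 2 N and contact force between cover and tin below 0.05 N and contact force between each of cover, the fingers and inner_lid below 0.05 N and linear speed of cover below 0.03 m/s and z of inner_lid in the frame of tin between 0.0785 and 0.0815 m and horizontal distance between each of inner_lid, fresh_stick_head and tin below 0.004 m and angle between the z axis of inner_lid and the z axis of tin, either way round below 0.05 rad and z of fresh_stick_head in the frame of tin below 0.0675 m and angle between tin's own z axis and vertical below 0.05 rad and height (world z) of tin between 0.068 and 0.08 m and linear speed of tin below 0.02 m/s); the arm keeps its last pose, push and grip.
It fails at once if the tin was tipped (more than about 14 degrees) or pushed more than 5 cm (angle between tin's own z axis and vertical above 0.25 rad or distance of tin from where it was at the start of the episode above 0.05 m).
It fails at once if a bystander was disturbed (moved more than 2 cm) (distance of any of spent_stick_head, brown_tape, pen, black_cutter from where it was at the start of the episode above 0.02 m).
It also fails if it takes over 69 s, if anything falls off the work surface, if the arm or the gripper's body presses on something with over 40 N, if the wrist force passes 120 N, or if a joint passes its speed limit or range.

## Working session

There is one attempt and no reset: what is moved stays moved. The work goes in short steps, Python scripts to look and compute and a tool call to move; the robot and the scene stay as the last step left them, time stands still between calls to the robot, and variables do not carry over. Pictures are saved under pics/ and viewed, at most 10 in all, crops included, and the job is handed in when it is done.

Besides the shell and the picture viewer there is one more tool, called after "Request:" by a JSON object that holds its "method" and its "body", one argument or row to a line. step_arm: Moves the arm, as the interface text tells. Its arguments: {"type":"object","properties":{"rows":{"type":"array"}},"required":["rows"]}

```bash
mkdir -p pics; python3 - <<'E'
from plant import ctrl
import cv2,numpy as np
for n in("scene","top"):
    cv2.imwrite(f"pics/{n}0.png",ctrl.snapshot(n)[:,:,::-1])
    m=ctrl.camera_model(n);print(n,m["intrinsics"],m["R"],m["t"], -m["R"].T@m["t"])
print(ctrl.get_obs())
E
```

```text
scene [[529.70047118   0.         324.70746484]
 [  0.         529.70047118 235.46290727]
 [  0.           0.           1.        ]] [[ 0.91180664 -0.40994077  0.02360529]
 [-0.16597606 -0.42053201 -0.8919668 ]
 [ 0.37558034  0.80938334 -0.45148424]] [-0.48541291  0.29155928  0.62642859] [ 0.25572032 -0.5834014   0.55434214]
top [[505.07605051   0.         324.83226332]
 [  0.         505.07605051 242.55154949]
 [  0.           0.           1.        ]] [[ 0.02450805 -0.99960995  0.01339004]
 [-0.99711566 -0.02540491 -0.07151892]
 [ 0.0718312  -0.01159863 -0.99734936]] [0.0805757  0.58285101 0.95441135] [0.5106386  0.10642142 0.99248751]
{'clock': 0.1, 'joint_pos': array([-5.61443751e+01,  2.05851750e+01,  6.38958580e-01, -1.59841135e-02,
       -7.01370329e+01, -1.65073638e+01]), 'qvel': array([ 0.01699435, -0.08208709,  0.11093919,  0.06444887,  0.03817837,
       -0.03424027]), 'tau': array([-3.51215691e-03, -5.84161448e+01,  2.93750560e+01,  7.01547593e+00,
        1.01445973e-02, -4.00712236e-05]), 'tool_pos': array([ 0.20110613, -0.64388229,  0.22574575]), 'orientation': array([ 1.79915912e+02, -9.24854255e-03, -1.62657174e+02]), 'force': array([-0.21137481, -0.28174943, -0.03777641]), 'moment': array([ 0.03311778,  0.02789491, -0.02217963]), 'gripper_force': 0.0, 'opening': 0.0874651438228291}
```

View pics/scene0.png

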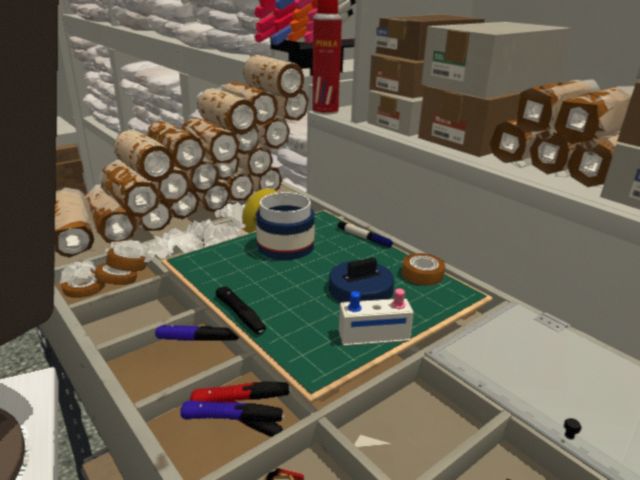

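View pics/top0.png

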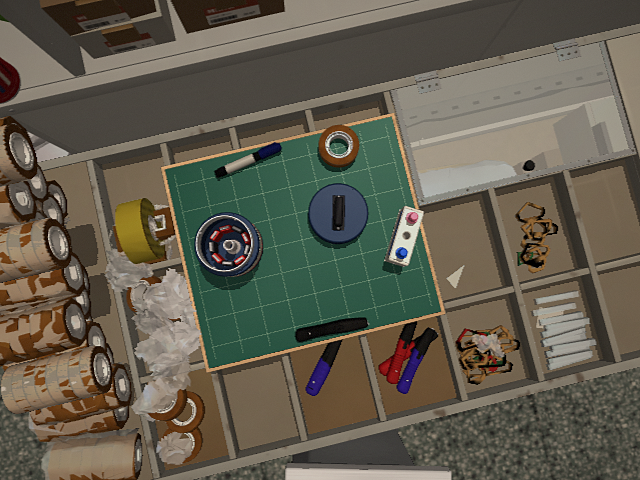

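The top view shows the tin near (229,246), the cover near (338,213), the blue stick near (402,253) and the pink stick near (412,217). The scene view has the tin at (286,222), the cover at (361,280) and the blue stick at (355,300). I'll zoom in before measuring.

```bash
python3 - <<'E'
import cv2,numpy as np
t=cv2.imread("pics/top0.png");s=cv2.imread("pics/scene0.png")
def c(im,u,v,w,h):  # 4x-ish
    return cv2.resize(im[v:v+h,u:u+w],(266,300),interpolation=cv2.INTER_CUBIC)
# each tile 80x90 px -> x3.33
a=np.hstack([c(t,190,200,80,90),c(t,300,168,80,90),c(t,370,192,80,90)])
b=np.hstack([c(s,246,180,80,90),c(s,322,240,80,90),c(s,336,265,80,90)])
cv2.imwrite("pics/z0.png",np.vstack([a,b]))
E
```

```text
(no output)
```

View pics/z0.png

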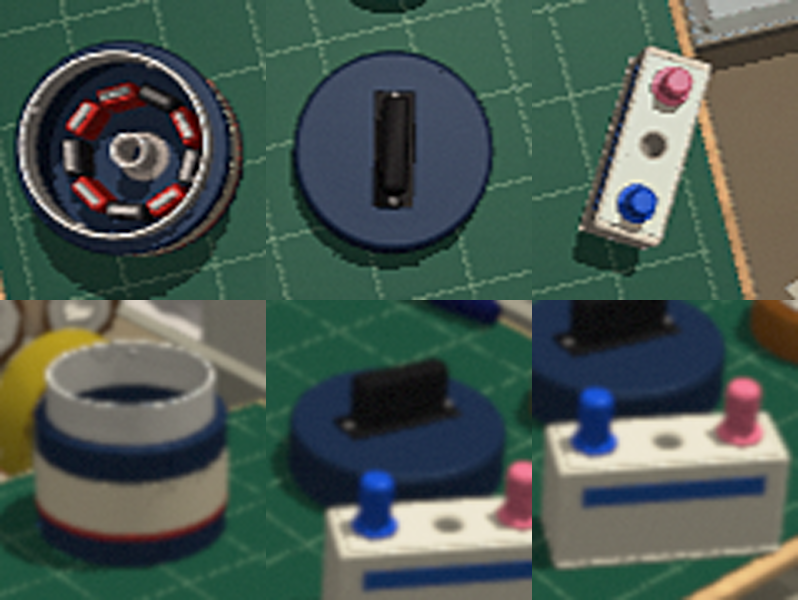

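The zoom shows clear edges on every part. The cover's bar runs nearly along world x, and the blue stick stands at the lower, nearer end of the rack. Next I'll fit the known shapes to colour masks in both cameras.

```bash
cat > h.py <<'E'
import cv2,numpy as np
from scipy.optimize import minimize
from plant import ctrl
CM={n:ctrl.camera_model(n) for n in("scene","top")}
def proj(n,P):
    m=CM[n];q=(m["R"]@np.atleast_2d(P).T).T+m["t"];q=q@m["intrinsics"].T
    return q[:,:2]/q[:,2:]
A=np.linspace(0,2*np.pi,60)
def cyl(r,z0,z1): return np.vstack([np.c_[r*np.cos(A),r*np.sin(A),0*A+z] for z in(z0,z1)])
def mask(n,parts,p,S=4):
    m=np.zeros((480*S,640*S),np.uint8)
    for P in parts:
        h=cv2.convexHull(((proj(n,P+p)+.5)*S).astype(np.float32))
        cv2.fillConvexPoly(m,np.round(h*16).astype(np.int32),255,shift=4)
    return cv2.resize(m,(640,480),interpolation=cv2.INTER_AREA)/255.
def near(n,m,c,r):
    u,v=proj(n,c)[0].astype(int);o=np.zeros_like(m);o[v-r:v+r,u-r:u+r]=m[v-r:v+r,u-r:u+r];return o
def fit(parts,p0,masks,zfix=None):
    def f(x):
        p=np.array([x[0],x[1],x[2] if zfix is None else zfix])
        return sum(np.abs(mask(n,parts,p)-m).sum() for n,m in masks.items())
    x0=np.array(p0[:3 if zfix is None else 2])
    r=minimize(f,x0,method="Nelder-Mead",options=dict(initial_simplex=np.vstack([x0,x0+.008*np.eye(len(x0))]),xatol=1e-4,fatol=.1))
    return r.x,r.fun,[m.sum() for m in masks.values()]
def tri(pt):
    M=[];b=[]
    for n,(u,v) in pt.items():
        m=CM[n];K=m["intrinsics"];x=np.linalg.inv(K)@[u,v,1]
        for i in(0,1):
            M.append(m["R"][i]-x[i]*m["R"][2]);b.append(x[i]*m["t"][2]-m["t"][i])
    return np.linalg.lstsq(np.array(M),np.array(b),rcond=None)[0]
def ray(n,u,v,z):
    m=CM[n];c=-m["R"].T@m["t"];d=m["R"].T@np.linalg.inv(m["intrinsics"])@[u,v,1];return c+d*(z-c[2])/d[2]
def img(n): return ctrl.snapshot(n)[:,:,::-1].copy()
E
python3 - <<'E'
from h import *
im={n:cv2.imread(f"pics/{n}0.png") for n in CM}
hsv={n:cv2.cvtColor(i,cv2.COLOR_BGR2HSV) for n,i in im.items()}
print("tri tin",tri(dict(top=(224.4,242.9),scene=(285,201.7))))
b0=tri(dict(top=(402,253),scene=(356,298)));g0=tri(dict(top=(338,212),scene=(362,268)))
print("blue",b0,"grip",g0)
stick=[cyl(.007,-.011,.011),cyl(.010,-.014,-.011)]
def hm(n,lo,hi,c,r): return near(n,(cv2.inRange(hsv[n],lo,hi)>0)*1.,c,r)
mb={n:hm(n,(105,180,100),(125,255,255),b0,14 if n=="top" else 17) for n in CM}
print("blue fit",fit(stick,b0,mb)); 
for n in CM: print(n,fit(stick,b0,{n:mb[n]},b0[2]))
for n,(u,v) in dict(top=(338,190),scene=(345,288)).items(): print("navy",hsv[n][v,u])
for n,(u,v) in dict(top=(412,217),scene=(399,298)).items(): print("pink",hsv[n][v,u])
mp={n:hm(n,(160,60,90),(179,255,255),tri(dict(top=(412,217),scene=(399,298))),14 if n=="top" else 17) for n in CM}
print("pink fit",fit(stick,tri(dict(top=(412,217),scene=(399,298))),mp))
# green mat plane check: mat corners in top
E
```

```text
tri tin [0.56520229 0.26066074 0.16838529]
blue [ 0.5592002  -0.0351974   0.14071694] grip [0.62889764 0.07408403 0.11485771]
blue fit (array([ 0.55930889, -0.03494639,  0.13857093]), np.float64(160.40392156862742), [np.float64(121.0), np.float64(76.0)])
scene (array([ 0.55921611, -0.03563094]), np.float64(120.21176470588233), [np.float64(121.0)])
top (array([ 0.55857422, -0.03490375]), np.float64(40.58039215686274), [np.float64(76.0)])
navy [112  80 102]
navy [108 159  77]
pink [173  97 224]
pink [174 136 109]
pink fit (array([ 0.62072248, -0.05232665,  0.13824012]), np.float64(60.41176470588236), [np.float64(193.0), np.float64(106.0)])
```

```bash
python3 - <<'E'
from h import *
im={n:cv2.imread(f"pics/{n}0.png") for n in CM}
hsv={n:cv2.cvtColor(i,cv2.COLOR_BGR2HSV) for n,i in im.items()}
stick=[cyl(.007,-.011,.011),cyl(.010,-.014,-.011)]
def hm(n,lo,hi,c,r): return near(n,(cv2.inRange(hsv[n],lo,hi)>0)*1.,c,r)
b0=np.array([.559,-.035,.1387])
mb={n:hm(n,(105,150,60),(125,255,255),b0,12 if n=="top" else 15) for n in CM}
print("blue",fit(stick,b0,mb,.1386),fit(stick,b0,mb))
for n in CM: print(n,fit(stick,b0,{n:mb[n]},.1386))
# cover: navy disc + skirt, top cam only incl. bar (filled)
g0=np.array([.629,.074,.115])
cov=[cyl(.054,-.041,-.014)]
m=hm("top",(104,60,0),(125,255,255),g0,36)
blk=near("top",((hsv["top"][:,:,2]<70)*1.),g0,20)
m=cv2.morphologyEx(np.maximum(m,blk*0).astype(np.uint8),cv2.MORPH_CLOSE,np.ones((3,3)))
cs,_=cv2.findContours(m,0,2);c=max(cs,key=cv2.contourArea);mm=np.zeros_like(m);cv2.drawContours(mm,[c],-1,1,-1)
print("cover",fit(cov,g0,{"top":mm*1.},.115))
# bar
cs,_=cv2.findContours((near("top",(hsv["top"][:,:,2]<50)*1.,g0,22)).astype(np.uint8),0,2)
c=max(cs,key=cv2.contourArea);print("bar rect px",cv2.minAreaRect(c))
(cx,cy),_,_=cv2.minAreaRect(c)
vx,vy,_,_=cv2.fitLine(c,cv2.DIST_L2,0,.01,.01).ravel()
P=ray("top",cx+20*vx,cy+20*vy,.124);Q=ray("top",cx-20*vx,cy-20*vy,.124)
print("bar ctr",ray("top",cx,cy,.12),"dir",np.degrees(np.arctan2(*(P-Q)[1::-1]))%180)
r=ray("top",412,217,0)
print("proj check",proj("top",g0),proj("scene",g0))
# tin rim: optimise ring brightness contrast over x,y (z=.1685)
def ringcost(n,x,z=.1685,rs=(.0455,.0445)):
    g=cv2.cvtColor(im[n],cv2.COLOR_BGR2GRAY).astype(np.float32);s=hsv[n][:,:,1].astype(np.float32)
    tot=0
    for r_ in rs:
        q=proj(n,np.c_[x[0]+r_*np.cos(A),x[1]+r_*np.sin(A),0*A+z]).astype(np.float32)
        tot+=cv2.remap(g,q[:,0:1],q[:,1:],1).mean()-.5*cv2.remap(s,q[:,0:1],q[:,1:],1).mean()
    return -tot
for ns in(["top"],["scene"],["top","scene"]):
    X=np.array([.565,.2607])
    f=lambda x:sum(ringcost(n,x) for n in ns)
    G=[(f((a,b)),a,b) for a in np.arange(.553,.578,.0005) for b in np.arange(.249,.273,.0005)]
    G.sort();print("rim",ns,G[0],np.mean([g[1:] for g in G[:8]],0))
# overlay
o={n:i.copy() for n,i in im.items()}
for n in o:
    o[n]=cv2.resize(o[n],None,fx=3.33,fy=3.33,interpolation=cv2.INTER_CUBIC)
np.save("/tmp/x.npy",0)
E
```

```text
blue (array([ 0.55951066, -0.03363205]), np.float64(228.57647058823528), [np.float64(365.0), np.float64(97.0)]) (array([ 0.55902772, -0.03448028,  0.14095674]), np.float64(211.08235294117648), [np.float64(365.0), np.float64(97.0)])
scene (array([ 0.56075577, -0.03147685]), np.float64(185.8862745098039), [np.float64(365.0)])
top (array([ 0.55880741, -0.03480787]), np.float64(25.266666666666666), [np.float64(97.0)])
cover (array([0.6286803 , 0.07441352]), np.float64(136.078431372549), [np.float64(2807.0)])
bar rect px ((338.1933898925781, 212.5518798828125), (11.901799201965332, 35.22758865356445), 2.4895529747009277)
bar ctr [0.62638869 0.07431392 0.12      ] dir 179.16941879605275
proj check [[338.29272842 211.44884213]] [[361.5111938  267.99098409]]
rim ['top'] (np.float32(-324.40692), np.float64(0.5654999999999987), np.float64(0.262)) [0.5655  0.26175]
rim ['scene'] (np.float32(-276.98523), np.float64(0.5654999999999987), np.float64(0.2615)) [0.56525 0.261  ]
rim ['top', 'scene'] (np.float32(-600.9021), np.float64(0.5654999999999987), np.float64(0.2615)) [0.5655  0.26175]
```

The fits agree with the given sizes:

| Item | Position (m) | Check |
|---|---|---|
| Mat top | z ≈ 0.0745 | within the tin's allowed height |
| Tin axis | (0.5655, 0.2615) | rim z 0.168 matches |
| Grip | (0.6287, 0.0743, 0.1155) | bar direction about 179° |
| Blue head | (0.559, −0.035, 0.1385) | 64 mm from the pink head |

Moving to the stick.

Request:
{"method": "step_arm", "body": {
  "rows": [
    [0.5,[20,34,4],[0,0,-0.06]],
    [0.5,[40,68,8],[0,0,-0.12]],
    [0.5,[60,102,12],[0,0,-0.18]],
    [0.5,[80,136,16],[0,0,-0.25]],
    [0.5,[100,170,20],[0,0,-0.317]]
  ]
}}

```text
clock: 0.52
tool_pos: [0.3015, -0.4725, 0.2463]
orientation: [180.0, -0.0, 179.0]
force: [0.8, -0.4, -0.2]
opening: 0.0597
gripper_force: 0.0
```

Request:
{"method": "step_arm", "body": {
  "rows": [
    [0.5,[20,34,0],[0,0,0]],
    [0.5,[40,68,0],[0,0,0]],
    [0.5,[60,102,0],[0,0,0]],
    [0.5,[80,136,0],[0,0,0]],
    [0.5,[100,170,0],[0,0,0]]
  ]
}}

```text
clock: 0.93
tool_pos: [0.4016, -0.3024, 0.2465]
orientation: [180.0, 0.0, 179.2]
force: [1.0, -1.8, -0.4]
opening: 0.0435
gripper_force: 0.0
```

Request:
{"method": "step_arm", "body": {
  "rows": [
    [0.5,[20,34,0],[0,0,0]],
    [0.5,[40,68,0],[0,0,0]],
    [0.5,[60,102,0],[0,0,0]],
    [0.5,[80,136,0],[0,0,0]],
    [0.5,[100,170,0],[0,0,0]]
  ]
}}

```text
clock: 1.35
tool_pos: [0.5016, -0.1323, 0.2466]
orientation: [180.0, 0.0, 179.2]
force: [1.6, -0.3, -0.1]
opening: 0.0443
gripper_force: 0.0
```

Request:
{"method": "step_arm", "body": {
  "rows": [
    [0.5,[14,25,-8],[0,0,0]],
    [0.5,[29,50,-16],[0,0,0]],
    [0.5,[44,75,-30],[0,0,0]],
    [0.5,[57.5,97.5,-45],[0,0,0]],
    [0.5,[57.5,97.5,-57],[0,0,0]]
  ]
}}

```text
clock: 1.77
tool_pos: [0.5605, -0.0335, 0.188]
orientation: [180.0, -0.0, 179.3]
force: [1.4, -1.0, 0.0]
opening: 0.044
gripper_force: 0.0
```

```bash
python3 - <<'E'
from h import *
o=ctrl.get_obs();print(o["tool_pos"],o["force"])
t=img("top");s=img("scene")
cv2.imwrite("pics/a.png",np.hstack([cv2.resize(t[190:290,350:450],(400,400),interpolation=2),cv2.resize(s[210:350,310:450],(400,400),interpolation=2)]))
E
```

```text
[ 0.56045775 -0.03346452  0.18799352] [ 1.41797085 -1.02124528  0.03909196]
```

View pics/a.png

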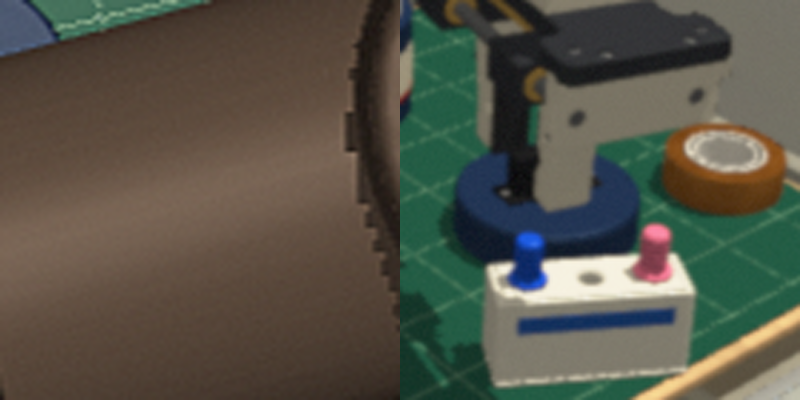

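The scene view shows the fingers above the rack. I'll check where the fingertips should appear for this pose.

```bash
python3 - <<'E'
from h import *
o=ctrl.get_obs();p=o["tool_pos"];print(p)
for dy in(-.043,-.022,.022,.043):
  for dx in(-.0095,.0095): 
    q=proj("scene",p+[dx,dy,0])[0];print(dy,dx,q,"tile",(q-[310,210])/.35+[400,0])
E
```

```text
[ 0.55746141 -0.03595648  0.18684745]
-0.043 -0.0095 [364.20456714 287.46958764] tile [554.87019183 221.34167897]
-0.043 0.0095 [377.0750745  284.51553557] tile [591.64306999 212.90153021]
-0.022 -0.0095 [356.74142607 279.53503909] tile [533.54693162 198.67154025]
-0.022 0.0095 [369.3782046  276.73185731] tile [569.65201313 190.66244946]
0.022 -0.0095 [342.22124295 264.09769216] tile [492.06069414 154.56483474]
0.022 0.0095 [354.39222976 261.57686468] tile [526.83494217 147.36247053]
0.043 -0.0095 [335.77497155 257.24424361] tile [473.64277586 134.98355317]
0.043 0.0095 [347.73448483 254.84403105] tile [507.81281379 128.12580301]
```

Request:
{"method": "step_arm", "body": {
  "rows": [
    [0.5,[0.5,1.0,-14],[0,0,0]],
    [0.5,[0.5,1.5,-28],[0,0,0]],
    [0.5,[0.5,1.5,-38],[0,0,0]],
    [0.5,[0.5,1.5,-38],[0,0,0]],
    [0.5,[0.5,1.5,-38],[0,0,0]]
  ]
}}

```text
clock: 2.28
tool_pos: [0.559, -0.0359, 0.1518]
orientation: [-180.0, -0.0, 179.2]
force: [0.6, -0.5, -0.7]
opening: 0.0439
gripper_force: 0.0
```

Request:
{"method": "step_arm", "body": {
  "rows": [
    [0.5,[0,0,-10],[0,0,0]],
    [0.5,[0,0,-20],[0,0,0]],
    [0.5,[0,0,-20],[0,0,0]],
    [0.5,[0,0,-20],[0,0,0]],
    [0.5,[0,0,-20],[0,0,0]]
  ]
}}

```text
clock: 2.7
tool_pos: [0.5593, -0.0353, 0.1316]
orientation: [-180.0, -0.0, 179.2]
force: [0.1, 0.5, -0.0]
opening: 0.0439
gripper_force: 0.0
```

Request:
{"method": "step_arm", "body": {
  "rows": [
    [0.5,[0,0,-1.5],[0,0,0]],
    [1,[0,0,-1.5],[0,0,0]],
    [1,[0,0,-1.5],[0,0,0]],
    [1,[0,0,-1.5],[0,0,0]],
    [1,[0,0,-1.5],[0,0,0]]
  ]
}}

```text
clock: 3.12
tool_pos: [0.5593, -0.0352, 0.1302]
orientation: [180.0, 0.0, 179.2]
force: [-0.3, -0.5, 0.4]
opening: 0.0226
gripper_force: 0.0
```

Request:
{"method": "step_arm", "body": {
  "rows": [
    [1,[0,0,0],[0,0,0]],
    [1,[0,0,0],[0,0,0]],
    [1,[0,0,0],[0,0,0]],
    [1,[0,0,0],[0,0,0]],
    [1,[0,0,0],[0,0,0]]
  ]
}}

```text
clock: 3.53
tool_pos: [0.5593, -0.0353, 0.1302]
orientation: [180.0, 0.0, 179.2]
force: [-0.6, -0.8, 0.9]
opening: 0.0127
gripper_force: 30.0
```

Request:
{"method": "step_arm", "body": {
  "rows": [
    [1,[0,0,10],[0,0,0]],
    [1,[0,0,30],[0,0,0]],
    [1,[0,0,60],[0,0,0]],
    [1,[0,0,90],[0,0,0]],
    [1,[0,0,115],[0,0,0]]
  ]
}}

```text
clock: 3.95
tool_pos: [0.5594, -0.0354, 0.2479]
orientation: [-180.0, 0.1, 179.2]
force: [0.9, 0.5, 0.1]
opening: 0.0132
gripper_force: 30.0
```

Request:
{"method": "step_arm", "body": {
  "rows": [
    [1,[0,30,0],[0,0,0]],
    [1,[1,65,0],[0,0,0]],
    [1,[2,100,0],[0,0,0]],
    [1,[3,135,0],[0,0,0]],
    [1,[4,165,0],[0,0,0]]
  ]
}}

```text
clock: 4.37
tool_pos: [0.5631, 0.1316, 0.2461]
orientation: [180.0, 0.0, 179.2]
force: [1.0, -0.5, -0.0]
opening: 0.0127
gripper_force: 30.0
```

Request:
{"method": "step_arm", "body": {
  "rows": [
    [1,[0.5,30,0],[0,0,0]],
    [1,[1,60,0],[0,0,0]],
    [1,[1.5,90,0],[0,0,0]],
    [1,[2,115,0],[0,0,0]],
    [1,[2,131,0],[0,0,0]]
  ]
}}

```text
clock: 4.78
tool_pos: [0.5651, 0.2631, 0.2456]
orientation: [180.0, 0.0, 179.3]
force: [0.4, -0.8, 0.1]
opening: 0.0129
gripper_force: 30.0
```

Request:
{"method": "step_arm", "body": {
  "rows": [
    [1,[0,0,0],[0,0,0]],
    [1,[0,0,0],[0,0,0]],
    [1,[0,0,0],[0,0,0]],
    [1,[0,0,0],[0,0,0]],
    [1,[0,0,0],[0,0,0]]
  ]
}}

```text
clock: 5.2
tool_pos: [0.5654, 0.2598, 0.2455]
orientation: [180.0, 0.0, 179.1]
force: [0.0, 0.5, 0.0]
opening: 0.013
gripper_force: 30.0
```

```bash
python3 - <<'E'
from h import *
s=img("scene");t=img("top")
o=ctrl.get_obs();print(o["tool_pos"],o["joint_pos"])
cv2.imwrite("pics/b_full_s.png",s);cv2.imwrite("pics/b_full_t.png",t)
cv2.imwrite("pics/b.png",np.hstack([cv2.resize(s[100:260,220:360],(525,600),interpolation=2),cv2.resize(t[180:320,180:240],(257,600),interpolation=2)]))
E
```

```text
[0.5653885 0.2599362 0.2453522] [ 4.26438256e+01  1.49807054e+01 -4.75725712e+00  2.00814843e-03
 -7.02461782e+01 -1.33512890e+02]
```

View pics/b.png

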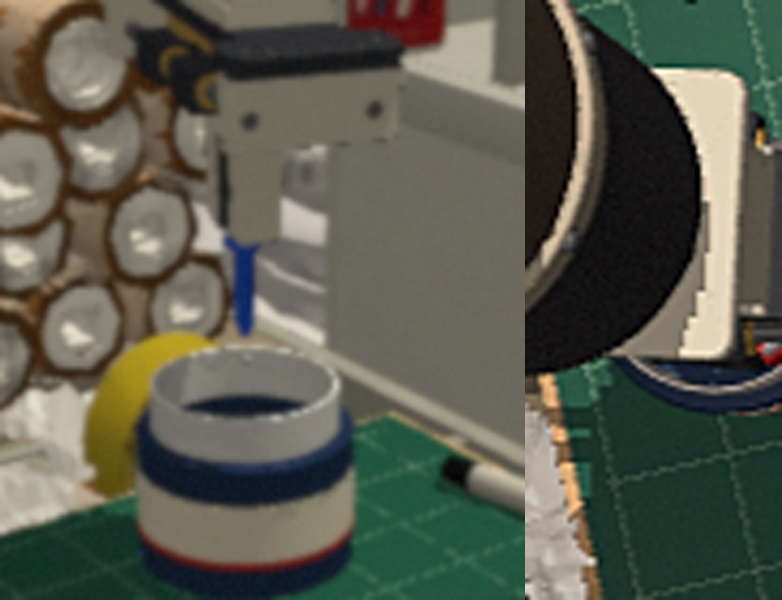

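The stick hangs straight, with its tip at about pixel (285,188) in the scene view. I'll check it and the tube mouth against the tin axis.

```bash
python3 - <<'E'
from h import *
p=ctrl.get_obs()["tool_pos"]
s=cv2.imread("pics/b_full_s.png");h=cv2.cvtColor(s,cv2.COLOR_BGR2HSV)
m=cv2.inRange(h,(108,170,50),(125,255,255));m[:,:275]=0;m[:,298:]=0;m[:160]=0;m[192:]=0
for v in range(163,191,3):
    u=np.where(m[v])[0]
    if len(u): print(v,u.min(),u.max(),(u.min()+u.max())/2)
for dz in(-.02,-.035,-.0517): print("exp",dz,proj("scene",p+[0,0,dz])[0])
print("px/mm x:",proj("scene",p+[.001,0,-.035])-proj("scene",p+[0,0,-.035]),"y",proj("scene",p+[0,.001,-.035])-proj("scene",p+[0,0,-.035]))
# tube mouth in top0: bright blob fit
t=cv2.imread("pics/top0.png");print("tube seen",ray("top",229.1,245,.1265),"exp px",proj("top",[.5655,.2615,.1265]))
E
```

```text
166 283 285 284.0
169 283 286 284.5
172 283 286 284.5
175 283 286 284.5
178 283 286 284.5
181 283 286 284.5
184 284 286 285.0
187 285 285 285.0
exp -0.02 [284.94069282 172.50873133]
exp -0.035 [285.02637243 180.3828797 ]
exp -0.0517 [285.12034286 189.01897213]
px/mm x: [[ 0.52158322 -0.07043025]] y [[-0.1937464  -0.18657003]]
tube seen [0.56462222 0.26030999 0.1265    ] exp px [[228.42408686 244.47165725]]
```

Request:
{"method": "step_arm", "body": {
  "rows": [
    [1,[0,1,-15],[0,0,0]],
    [1,[0,1,-30],[0,0,0]],
    [1,[0,1,-45],[0,0,0]],
    [1,[0,1,-60],[0,0,0]],
    [1,[0,1,-62],[0,0,0]]
  ]
}}

```text
clock: 5.72
tool_pos: [0.564, 0.2605, 0.1804]
orientation: [-179.9, -0.2, 179.1]
force: [-0.8, 0.8, -1.1]
opening: 0.0129
gripper_force: 30.0
```

Request:
{"method": "step_arm", "body": {
  "rows": [
    [1,[0,0,-3],[0,0,0]],
    [1,[0,0,-6],[0,0,0]],
    [1,[0,0,-9],[0,0,0]],
    [1,[0,0,-12],[0,0,0]],
    [1,[0,0,-15],[0,0,0]]
  ]
}}

```text
clock: 6.13
tool_pos: [0.5655, 0.2619, 0.1684]
orientation: [180.0, 0.0, 179.2]
force: [-0.0, 0.7, 0.6]
opening: 0.0131
gripper_force: 30.0
```

Request:
{"method": "step_arm", "body": {
  "rows": [
    [1,[0,0,-3],[0,0,0]],
    [1,[0,0,-6],[0,0,0]],
    [1,[0,0,-9],[0,0,0]],
    [1,[0,0,-12],[0,0,0]],
    [1,[0,0,-15],[0,0,0]]
  ]
}}

```text
clock: 6.55
tool_pos: [0.5655, 0.2618, 0.153]
orientation: [180.0, 0.0, 179.2]
force: [-0.1, 0.3, 0.5]
opening: 0.0127
gripper_force: 30.0
```

Request:
{"method": "step_arm", "body": {
  "rows": [
    [1,[0,0,-3],[0,0,0]],
    [1,[0,0,-6],[0,0,0]],
    [1,[0,0,-9],[0,0,0]],
    [1,[0,0,-12],[0,0,0]],
    [1,[0,0,-15],[0,0,0]]
  ]
}}

```text
clock: 6.97
tool_pos: [0.5653, 0.2618, 0.1378]
orientation: [180.0, 0.0, 179.2]
force: [-0.6, -0.3, 1.0]
opening: 0.013
gripper_force: 30.0
```

Request:
{"method": "step_arm", "body": {
  "rows": [
    [1,[0,0,-2],[0,0,0]],
    [1,[0,0,-4],[0,0,0]],
    [1,[0,0,-5],[0,0,0]],
    [1,[0,0,-6],[0,0,0]],
    [1,[0,0,-7],[0,0,0]]
  ]
}}

```text
clock: 7.38
tool_pos: [0.5655, 0.2617, 0.1318]
orientation: [-180.0, 0.0, 179.2]
force: [-3.3, -1.3, 12.0]
opening: 0.0133
gripper_force: 30.0
```

```bash
python3 - <<'E'
from h import *
s=img("scene");t=img("top")
o=ctrl.get_obs();print(o["tool_pos"],o["force"])
cv2.imwrite("pics/c.png",np.hstack([cv2.resize(s[120:280,220:360],(525,600),interpolation=2),cv2.resize(t[200:290,220:258],(257,600),interpolation=2)]))
E
```

```text
[0.56537949 0.26173118 0.13190575] [-1.73033875 -0.93694784  5.99490627]
```

View pics/c.png

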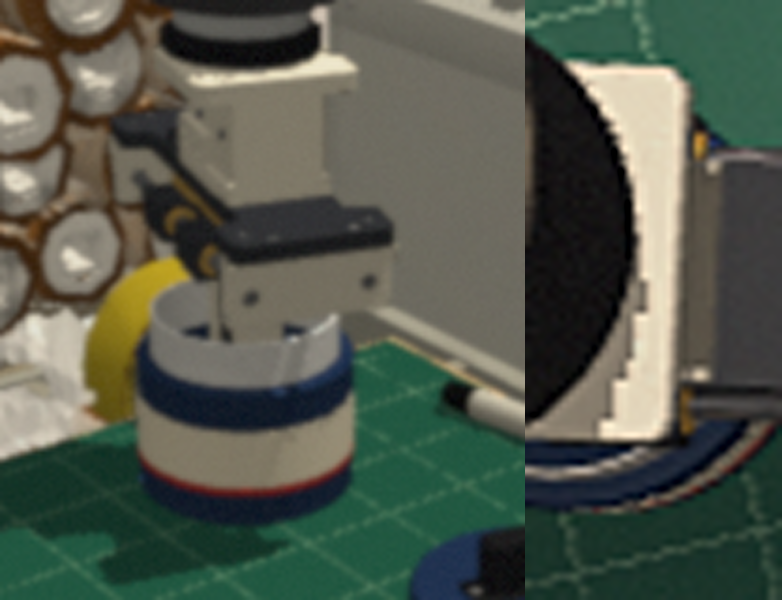

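The collar reached the tube: 12 N at TCP z 0.132, where I expected 0.1322, and the tin is undisturbed. I'll press slightly, release and raise.

Request:
{"method": "step_arm", "body": {
  "rows": [
    [1,[0,0,-1],[0,0,0]],
    [1,[0,0,-1],[0,0,0]],
    [1,[0,0,-1],[0,0,0]],
    [0.7,[0,0,0],[0,0,0]],
    [0.7,[0,0,1.5],[0,0,0]]
  ]
}}

```text
clock: 7.9
tool_pos: [0.565, 0.2617, 0.1326]
orientation: [180.0, -0.0, 179.2]
force: [-0.7, -1.2, 0.1]
opening: 0.0213
gripper_force: 0.0
```

Request:
{"method": "step_arm", "body": {
  "rows": [
    [0.7,[0,0,0],[0,0,0]],
    [0.7,[0,0,0],[0,0,0]],
    [0.7,[0,0,0],[0,0,0]],
    [0.7,[0,0,4],[0,0,0]],
    [0.7,[0,0,8],[0,0,0]]
  ]
}}

```text
clock: 8.32
tool_pos: [0.5651, 0.2616, 0.1404]
orientation: [-180.0, -0.0, 179.2]
force: [-0.7, -0.3, 0.6]
opening: 0.0264
gripper_force: 0.0
```

Now I'll raise above the head, shut the fingers and tap the head to confirm it is home.

Request:
{"method": "step_arm", "body": {
  "rows": [
    [0.7,[0,0,8],[0,0,0]],
    [0.7,[0,0,18],[0,0,0]],
    [1,[0,0,20],[0,0,0]],
    [1,[0,0,20],[0,0,0]],
    [1,[0,0,20],[0,0,0]]
  ]
}}

```text
clock: 8.73
tool_pos: [0.5653, 0.2619, 0.161]
orientation: [180.0, 0.0, 179.2]
force: [-0.3, -0.7, 0.7]
opening: 0.0115
gripper_force: 0.0
```

Request:
{"method": "step_arm", "body": {
  "rows": [
    [1,[0,0,0],[0,0,0]],
    [1,[0,0,0],[0,0,0]],
    [1,[0,0,-3],[0,0,0]],
    [1,[0,0,-6],[0,0,0]],
    [1,[0,0,-8],[0,0,0]]
  ]
}}

```text
clock: 9.15
tool_pos: [0.565, 0.2616, 0.1518]
orientation: [-180.0, -0.0, 179.2]
force: [-0.6, 0.8, -1.0]
opening: 0.0007
gripper_force: 0.0
```

Request:
{"method": "step_arm", "body": {
  "rows": [
    [1,[0,0,-1],[0,0,0]],
    [1,[0,0,-2],[0,0,0]],
    [1,[0,0,-2.5],[0,0,0]],
    [1,[0,0,-3],[0,0,0]],
    [1,[0,0,-3],[0,0,0]]
  ]
}}

```text
clock: 9.57
tool_pos: [0.5657, 0.2617, 0.151]
orientation: [180.0, 0.1, 179.2]
force: [-3.7, -0.5, 9.7]
opening: 0.0004
gripper_force: 4.8
```

The head is home: the tap met 9.7 N at z 0.151, against 0.1515 expected. On to the cover.

Request:
{"method": "step_arm", "body": {
  "rows": [
    [1,[0,0,15],[0,0,0]],
    [1,[0,0,35],[0,0,0]],
    [0.5,[10,-30,60],[0,0,0]],
    [0.5,[22,-65,60],[0,0,0]],
    [0.5,[34,-100,60],[0,0,0]]
  ]
}}

```text
clock: 9.98
tool_pos: [0.6002, 0.1617, 0.2115]
orientation: [179.9, 0.2, 179.3]
force: [0.6, -0.7, -0.9]
opening: 0.0147
gripper_force: 0.0
```

Request:
{"method": "step_arm", "body": {
  "rows": [
    [0.5,[10,-30,0],[0,0,0]],
    [0.5,[20,-60,0],[0,0,0]],
    [0.5,[29,-87.5,0],[0,0,0]],
    [0.5,[29,-87.5,-15],[0,0,0]],
    [0.5,[29,-87.5,-30],[0,0,0]]
  ]
}}

```text
clock: 10.4
tool_pos: [0.6292, 0.0724, 0.1798]
orientation: [180.0, 0.1, 179.0]
force: [-0.5, 0.7, 0.2]
opening: 0.0425
gripper_force: 0.0
```

Request:
{"method": "step_arm", "body": {
  "rows": [
    [0.5,[0,0,-10],[0,0,0]],
    [0.5,[0,0,-20],[0,0,0]],
    [0.5,[0,0,-30],[0,0,0]],
    [0.5,[0,0,-30],[0,0,0]],
    [0.5,[0,0,-30],[0,0,0]]
  ]
}}

```text
clock: 10.82
tool_pos: [0.628, 0.0745, 0.1491]
orientation: [-180.0, -0.1, 179.2]
force: [0.6, 0.3, 1.0]
opening: 0.0441
gripper_force: 0.0
```

```bash
python3 - <<'E'
from h import *
s=img("scene");t=img("top")
o=ctrl.get_obs();print(o["tool_pos"],o["force"])
cv2.imwrite("pics/d_s.png",s);cv2.imwrite("pics/d_t.png",t)
a=cv2.resize(s[180:330,300:430],(450,520),interpolation=2);b=cv2.resize(t[196:296,186:276],(340,378),interpolation=2)
b=cv2.copyMakeBorder(b,0,520-378,0,0,cv2.BORDER_CONSTANT);cv2.imwrite("pics/d.png",np.hstack([a,b]))
E
```

```text
[0.62869175 0.07466176 0.15023362] [0.13976041 0.65510415 0.81417918]
```

View pics/d.png

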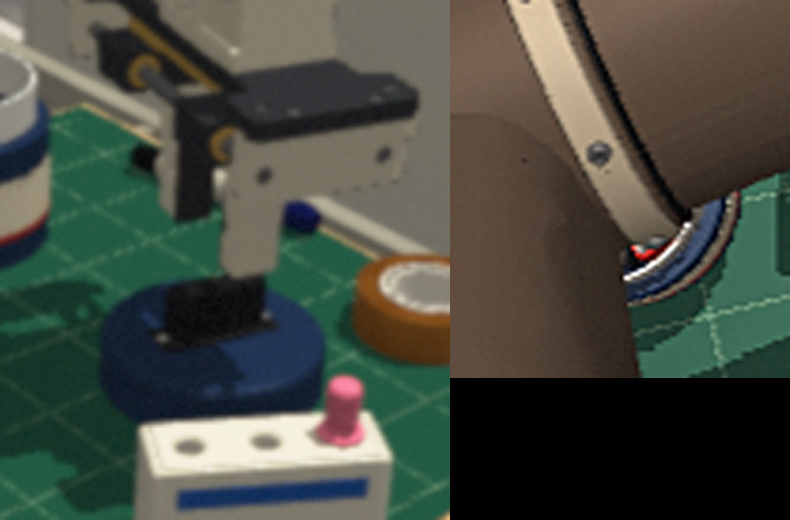

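The fingers straddle the bar, clear of the pink stick. Descend and grip.

Request:
{"method": "step_arm", "body": {
  "rows": [
    [0.5,[0,0,-12],[0,0,0]],
    [0.5,[0,0,-24],[0,0,0]],
    [0.5,[0,0,-36],[0,0,0]],
    [0.5,[0,0,-42],[0,0,0]],
    [0.5,[0,0,-42],[0,0,0]]
  ]
}}

```text
clock: 11.33
tool_pos: [0.6269, 0.0738, 0.105]
orientation: [-179.9, -0.2, 179.2]
force: [-0.9, -0.1, 0.2]
opening: 0.0435
gripper_force: 0.0
```

Request:
{"method": "step_arm", "body": {
  "rows": [
    [0.5,[0,0,-2],[0,0,0]],
    [0.5,[0,0,-2],[0,0,0]],
    [1,[0,0,-2],[0,0,0]],
    [1,[0,0,-2],[0,0,0]],
    [1,[0,0,-2],[0,0,0]]
  ]
}}

```text
clock: 11.75
tool_pos: [0.6285, 0.0743, 0.1061]
orientation: [180.0, 0.0, 179.2]
force: [-0.9, 0.7, -1.3]
opening: 0.0295
gripper_force: 0.0
```

Request:
{"method": "step_arm", "body": {
  "rows": [
    [1,[0,0,0],[0,0,0]],
    [1,[0,0,0],[0,0,0]],
    [1,[0,0,0],[0,0,0]],
    [1,[0,0,0],[0,0,0]],
    [1,[0,0,0],[0,0,0]]
  ]
}}

```text
clock: 12.17
tool_pos: [0.6284, 0.0742, 0.1058]
orientation: [180.0, 0.0, 179.2]
force: [-1.2, -0.0, 2.3]
opening: 0.0136
gripper_force: 29.9
```

Request:
{"method": "step_arm", "body": {
  "rows": [
    [1,[0,0,6],[0,0,0]],
    [1,[0,0,20],[0,0,0]],
    [1,[0,0,45],[0,0,0]],
    [1,[0,0,75],[0,0,0]],
    [1,[0,0,105],[0,0,0]]
  ]
}}

```text
clock: 12.58
tool_pos: [0.6276, 0.0741, 0.2113]
orientation: [-180.0, -0.1, 179.2]
force: [1.0, 1.0, -1.3]
opening: 0.0136
gripper_force: 29.9
```

Request:
{"method": "step_arm", "body": {
  "rows": [
    [1,[0,0,15],[0,0,0]],
    [1,[-8,25,20],[0,0,0]],
    [1,[-17,50,20],[0,0,0]],
    [1,[-25,75,20],[0,0,0]],
    [1,[-33,100,20],[0,0,0]]
  ]
}}

```text
clock: 13.0
tool_pos: [0.5946, 0.1751, 0.2309]
orientation: [180.0, -0.0, 179.1]
force: [0.3, -0.0, -1.5]
opening: 0.0138
gripper_force: 29.9
```

Request:
{"method": "step_arm", "body": {
  "rows": [
    [1,[-8,25,0],[0,0,0]],
    [1,[-17,50,0],[0,0,0]],
    [1,[-25,75,0],[0,0,0]],
    [1,[-30,87,0],[0,0,0]],
    [1,[-30,87,0],[0,0,0]]
  ]
}}

```text
clock: 13.42
tool_pos: [0.5642, 0.2636, 0.2304]
orientation: [180.0, -0.0, 179.3]
force: [0.0, 0.3, -1.5]
opening: 0.0136
gripper_force: 29.9
```

Request:
{"method": "step_arm", "body": {
  "rows": [
    [1,[0,0,0],[0,0,0]],
    [1,[0,0,0],[0,0,0]],
    [1,[0,0,0],[0,0,0]],
    [1,[0,0,0],[0,0,0]],
    [1,[0,0,0],[0,0,0]]
  ]
}}

```text
clock: 13.83
tool_pos: [0.5655, 0.2605, 0.2306]
orientation: [-180.0, -0.0, 179.1]
force: [0.1, 0.5, -1.0]
opening: 0.014
gripper_force: 29.9
```

```bash
python3 - <<'E'
from h import *
s=img("scene");cv2.imwrite("pics/e_s.png",s)
o=ctrl.get_obs();p=o["tool_pos"];print(p,o["orientation"],o["force"],o["opening"])
def ringcost(im,x,z=.1685):
    g=cv2.cvtColor(im,cv2.COLOR_BGR2GRAY).astype(np.float32);sa=cv2.cvtColor(im,cv2.COLOR_BGR2HSV)[:,:,1].astype(np.float32);tot=0
    for r_ in(.0455,.0445):
        q=proj("scene",np.c_[x[0]+r_*np.cos(A),x[1]+r_*np.sin(A),0*A+z]).astype(np.float32)
        tot+=cv2.remap(g,q[:,0:1],q[:,1:],1).mean()-.5*cv2.remap(sa,q[:,0:1],q[:,1:],1).mean()
    return -tot
# body lower-edge/side comparison with first image: shift by template matching (left/right walls of body)
a=cv2.imread("pics/scene0.png")
tp=a[225:258,250:322]
r=cv2.matchTemplate(s[220:263,244:328],tp,cv2.TM_CCOEFF_NORMED);i=np.unravel_index(r.argmax(),r.shape);print("tin body shift px (dv,du)",i[0]-5,i[1]-6,r.max(),r[i[0]-1:i[0]+2,i[1]-1:i[1]+2])
for n,f in(("0",a),("now",s)):
    G=sorted((ringcost(f,(x,y)),x,y) for x in np.arange(.553,.578,.0005) for y in np.arange(.249,.275,.0005));print(n,G[0],np.mean([g[1:] for g in G[:8]],0))
# cover silhouette fit in scene
h=cv2.cvtColor(s,cv2.COLOR_BGR2HSV);c=p+[0,0,.0097]
print("cover px",proj("scene",c+[0,0,-.02]))
cv2.imwrite("pics/e.png",cv2.resize(s[110:270,220:360],(525,600),interpolation=2))
E
```

```text
[0.5655162  0.26056058 0.23062693] [1.79997706e+02 3.45467968e-03 1.79131178e+02] [ 0.14312699 -0.52039292 -1.92091706] 0.013934600669106982
tin body shift px (dv,du) 0 0 0.9967749 [[0.9398039  0.95571405 0.947238  ]
 [0.98257715 0.9967749  0.9829629 ]
 [0.94654614 0.955121   0.9399761 ]]
0 (np.float32(-276.98523), np.float64(0.5654999999999987), np.float64(0.2615)) [0.56525 0.261  ]
now (np.float32(-167.06696), np.float64(0.5609999999999992), np.float64(0.249)) [0.5611875 0.2491875]
cover px [[284.91489856 175.03615893]]
```

View pics/e.png

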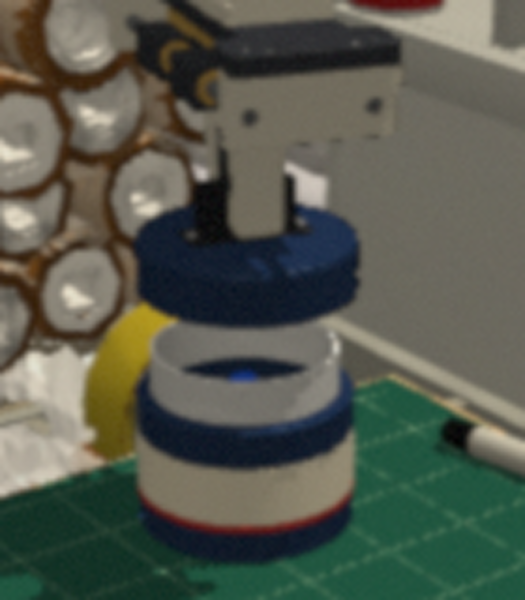

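The tin hasn't moved and the blue head is visible in the tube. I'll check the cover's centring over the tin from the edge columns in the scene view.

```bash
python3 - <<'E'
from h import *
s=cv2.imread("pics/e_s.png");f=s.astype(np.float32)
p=np.array([.5655,.26056,.2306])
def edges(v,uc,lo,hi):  # strongest colour edges left and right of uc on row v (avg 3 rows), subpixel
    r=f[v-1:v+2].mean(0);g=np.abs(np.gradient(r,axis=0)).sum(1);out=[]
    for a,b in((uc-hi,uc-lo),(uc+lo,uc+hi)):
        i=a+g[a:b].argmax();w=g[i-2:i+3];out.append((np.arange(i-2,i+3)*w).sum()/w.sum())
    return out
def model(part,q,v):
    m=mask("scene",part,q,8)[v];i=np.where(m>0)[0];return i[0]+1-m[i[0]]-.5,i[-1]-1+m[i[-1]]+.5
cov=[cyl(.054,-.041,-.014)];tin=[cyl(.054,0,.072)]
c=p+[0,0,.0097];t=np.array([.5655,.2615,.0745])
for n,part,q,rows in(("cov",cov,c,range(178,188,2)),("tin",tin,t,range(232,246,2))):
    for v in rows:
        e=edges(v,285,22,36);m=model(part,q,v);print(n,v,np.round(e,1),np.round(m,1),"ctr diff",round((sum(e)-sum(m))/2,2))
E
```

```text
cov 178 [255.2 315.4] [254.6 315.1] ctr diff 0.43
cov 180 [249.2 315.4] [254.8 315.1] ctr diff -2.62
cov 182 [256.  314.8] [254.8 315. ] ctr diff 0.51
cov 184 [251.1 315.1] [254.9 315. ] ctr diff -1.83
cov 186 [251.1 315.1] [255. 315.] ctr diff -1.95
tin 232 [256.8 314.2] [256.6 314. ] ctr diff 0.21
tin 234 [256.2 313.9] [256.6 314. ] ctr diff -0.23
tin 236 [256.3 313.9] [256.8 314. ] ctr diff -0.27
tin 238 [256.4 313.8] [256.8 313.9] ctr diff -0.27
tin 240 [256.9 313. ] [256.9 313.9] ctr diff -0.4
tin 242 [258.1 311.2] [257.  313.9] ctr diff -0.79
tin 244 [260.  309.9] [257.  313.9] ctr diff -0.47
```

Request:
{"method": "step_arm", "body": {
  "rows": [
    [1,[-0.8,0.8,-10],[0,0,0]],
    [1,[-0.8,0.8,-20],[0,0,0]],
    [1,[-0.8,0.8,-28],[0,0,0]],
    [1,[-0.8,0.8,-32],[0,0,0]],
    [1,[-0.8,0.8,-34],[0,0,0]]
  ]
}}

```text
clock: 14.3
tool_pos: [0.5639, 0.2616, 0.1949]
orientation: [-179.9, -0.1, 179.2]
force: [-1.1, 0.4, -1.1]
opening: 0.0137
gripper_force: 29.9
```

Request:
{"method": "step_arm", "body": {
  "rows": [
    [1,[0,0,-2],[0,0,0]],
    [1,[0,0,-4],[0,0,0]],
    [1,[0,0,-6],[0,0,0]],
    [1,[0,0,-8],[0,0,0]],
    [1,[0,0,-9],[0,0,0]]
  ]
}}

```text
clock: 14.72
tool_pos: [0.5644, 0.262, 0.1875]
orientation: [180.0, 0.0, 179.2]
force: [-0.5, -0.2, -2.5]
opening: 0.0141
gripper_force: 29.9
```

Request:
{"method": "step_arm", "body": {
  "rows": [
    [1,[0,0,-2],[0,0,0]],
    [1,[0,0,-4],[0,0,0]],
    [1,[0,0,-6],[0,0,0]],
    [1,[0,0,-8],[0,0,0]],
    [1,[0,0,-9],[0,0,0]]
  ]
}}

```text
clock: 15.13
tool_pos: [0.5646, 0.2621, 0.1788]
orientation: [180.0, 0.0, 179.2]
force: [-3.2, 1.0, 8.1]
opening: 0.0136
gripper_force: 29.9
```

Request:
{"method": "step_arm", "body": {
  "rows": [
    [1,[0,0,-1],[0,0,0]],
    [1,[0,0,-1.5],[0,0,0]],
    [1,[0,0,-2],[0,0,0]],
    [1,[0,0,-2],[0,0,0]],
    [1,[0,0,-2],[0,0,0]]
  ]
}}

```text
clock: 15.55
tool_pos: [0.5647, 0.2621, 0.1788]
orientation: [180.0, 0.1, 179.2]
force: [-7.2, -0.0, 14.1]
opening: 0.0136
gripper_force: 29.9
```

Request:
{"method": "step_arm", "body": {
  "rows": [
    [1,[0,0,-1],[0,0,0]],
    [1,[0,0,-2],[0,0,0]],
    [1,[0,0,-3],[0,0,0]],
    [1,[0,0,-4],[0,0,0]],
    [1,[0,0,-4],[0,0,0]]
  ]
}}

```text
clock: 15.97
tool_pos: [0.5653, 0.2622, 0.1786]
orientation: [179.9, 0.3, 179.3]
force: [-14.9, -1.9, 35.1]
opening: 0.0132
gripper_force: 30.0
```

```bash
python3 - <<'E'
from h import *
s=img("scene");cv2.imwrite("pics/f_s.png",s)
o=ctrl.get_obs();p=o["tool_pos"];print(p,o["orientation"],o["force"])
cv2.imwrite("pics/f.png",cv2.resize(s[130:270,230:340],(472,600),interpolation=2))
# visible lower edge of cover skirt & tin body top in model
for nm,z in(("skirt home",.0745+.073),("body top",.0745+.072),("tin foot",.0745)):
    q=proj("scene",np.c_[.5655+.054*np.cos(A),.2615+.054*np.sin(A),0*A+z]);print(nm,"lowest row",q[:,1].max())
E
```

```text
[0.56535515 0.26228183 0.178575  ] [179.89908867   0.28697867 179.29110771] [-14.96732102  -3.48115136  35.67494862]
skirt home lowest row 224.46470914116162
body top lowest row 224.97461266953545
tin foot lowest row 260.4387517443458
```

View pics/f.png

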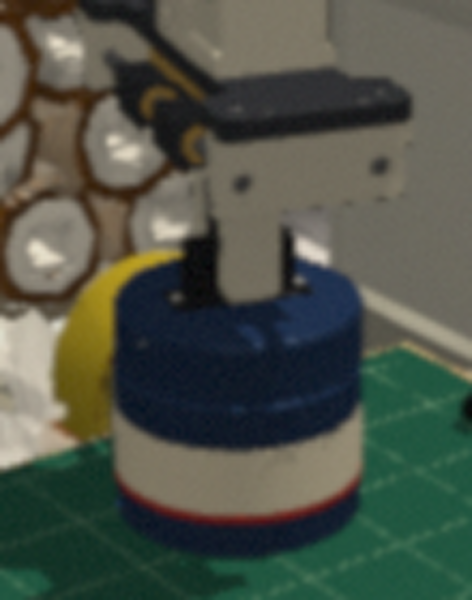

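The seam sits at row 224.5, where the home skirt should be, so the lids are fully home. I'll ease off the press, then lift slowly.

Request:
{"method": "step_arm", "body": {
  "rows": [
    [1,[0,0,2],[0,0,0]],
    [1,[0,0,4],[0,0,0]],
    [1,[0,0,5.5],[0,0,0]],
    [1,[0,0,5.5],[0,0,0]],
    [1,[0,0,5.5],[0,0,0]]
  ]
}}

```text
clock: 16.43
tool_pos: [0.5647, 0.262, 0.1787]
orientation: [180.0, 0.0, 179.2]
force: [-2.4, -0.6, 8.1]
opening: 0.0135
gripper_force: 30.0
```

Request:
{"method": "step_arm", "body": {
  "rows": [
    [1,[0,0,1.5],[0,0,0]],
    [1,[0,0,2.5],[0,0,0]],
    [1,[0,0,3.5],[0,0,0]],
    [1,[0,0,4.5],[0,0,0]],
    [1,[0,0,5.5],[0,0,0]]
  ]
}}

```text
clock: 16.85
tool_pos: [0.5644, 0.2619, 0.1832]
orientation: [-180.0, -0.0, 179.2]
force: [-0.3, 0.1, 0.1]
opening: 0.0137
gripper_force: 30.0
```

Request:
{"method": "step_arm", "body": {
  "rows": [
    [1,[0,0,2],[0,0,0]],
    [1,[0,0,4],[0,0,0]],
    [1,[0,0,7],[0,0,0]],
    [1,[0,0,11],[0,0,0]],
    [1,[0,0,16],[0,0,0]]
  ]
}}

```text
clock: 17.27
tool_pos: [0.5644, 0.262, 0.1999]
orientation: [-180.0, -0.0, 179.2]
force: [0.2, 0.6, -1.8]
opening: 0.014
gripper_force: 30.0
```

Request:
{"method": "step_arm", "body": {
  "rows": [
    [1,[0,0,15],[0,0,0]],
    [1,[0,0,35],[0,0,0]],
    [1,[0,0,60],[0,0,0]],
    [1,[0,0,85],[0,0,0]],
    [1,[0,0,105],[0,0,0]]
  ]
}}

```text
clock: 17.68
tool_pos: [0.5648, 0.2621, 0.3073]
orientation: [179.9, 0.1, 179.2]
force: [0.9, 0.3, -0.5]
opening: 0.0135
gripper_force: 30.0
```

```bash
python3 - <<'E'
from h import *
s=img("scene");t=img("top")
o=ctrl.get_obs();print(o["tool_pos"],o["force"],o["opening"])
cv2.imwrite("pics/g.png",np.hstack([cv2.resize(s[60:270,220:360],(400,600),interpolation=2),cv2.resize(t[190:295,175:245],(400,600),interpolation=2)]))
E
```

```text
[0.56599482 0.26274077 0.30953569] [ 0.13697592 -0.74096232 -1.16028429] 0.013551557876554973
```

View pics/g.png

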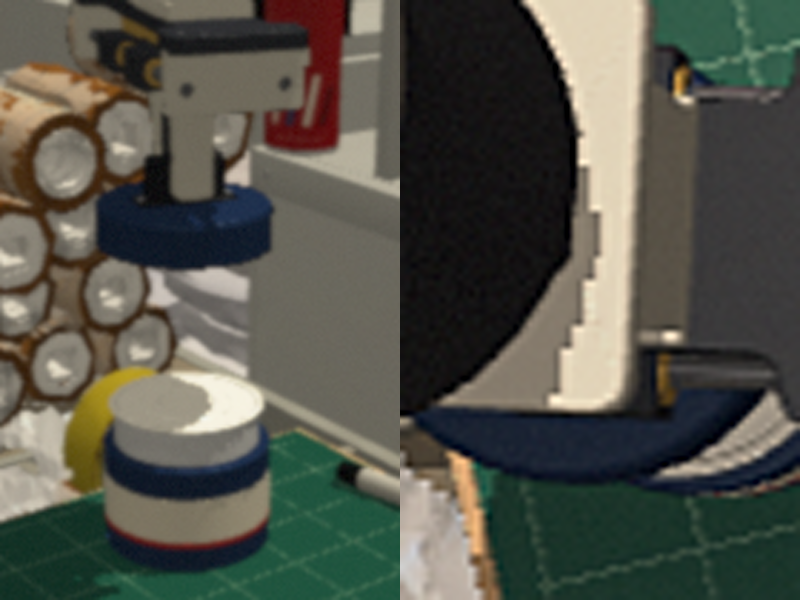

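The cover is lifted off alone, and the white inner lid stays on the tin, looking level. I'll let the arm settle and check the lid's height before handing in.

Request:
{"method": "step_arm", "body": {
  "rows": [
    [1,[0,0,0],[0,0,0]],
    [1,[0,0,0],[0,0,0]],
    [1,[0,0,0],[0,0,0]],
    [1,[0,0,0],[0,0,0]],
    [1,[0,0,0],[0,0,0]]
  ]
}}

```text
clock: 18.2
tool_pos: [0.5642, 0.2619, 0.3037]
orientation: [-179.9, -0.1, 179.2]
force: [1.0, 0.6, -0.9]
opening: 0.0138
gripper_force: 30.0
```

```bash
python3 - <<'E'
from h import *
s=img("scene");h=cv2.cvtColor(s,cv2.COLOR_BGR2HSV)
# white lid+neck silhouette: flange top far edge and left/right flange ends vs model for several heights
m=((h[:,:,1]<60)&(h[:,:,2]>100)).astype(np.uint8)
fl=lambda dz:[cyl(.0495,.094+dz,.097+dz)]
g=cv2.cvtColor(s,cv2.COLOR_BGR2GRAY).astype(np.float32)
gx=cv2.magnitude(cv2.Sobel(g,5,1,0),cv2.Sobel(g,5,0,1))
out=[]
for dz in np.arange(-.006,.0125,.0005):
  best=max((cv2.remap(gx,*[q[:,i:i+1].astype(np.float32) for i in(0,1)],1).mean(),x,y) for x in np.arange(.562,.5695,.001) for y in np.arange(.258,.266,.001)
    for q in[proj("scene",np.c_[x+.0495*np.cos(A),y+.0495*np.sin(A),0*A+.0745+.097+dz])])
  out.append((best[0],round(dz*1000,1),best[1],best[2]))
print(*sorted(out)[::-1][:5],sep="\n")
o=ctrl.get_obs();print(o["tool_pos"],o["qvel"].round(2),o["gripper_force"])
E
```

```text
(np.float32(219.15514), np.float64(0.5), np.float64(0.5650000000000001), np.float64(0.26))
(np.float32(219.0727), np.float64(1.5), np.float64(0.5640000000000001), np.float64(0.258))
(np.float32(218.83792), np.float64(1.0), np.float64(0.5650000000000001), np.float64(0.259))
(np.float32(218.69595), np.float64(-0.5), np.float64(0.5660000000000001), np.float64(0.262))
(np.float32(217.61002), np.float64(-1.5), np.float64(0.5670000000000001), np.float64(0.264))
[0.56431959 0.26192809 0.30386164] [ 0.04 -0.11  0.16  0.02 -0.09  0.04] 29.988233149051666
```

The lid's top rim fits its home height to about 0.5 mm, on the tin's axis, and the arm is still. Handing in.

```bash
python3 -c "
from plant import ctrl
print(ctrl.close_job())"
```

```text
the job is handed in; nothing more can be done
None
```

The job is handed in, result not shown: by force and camera checks the blue stick is home in the tube and the inner lid seated on the tin, and the gripper holds the cover about 12.5 cm above where it sat on the tin.

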